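# Third hand at the goldsmith's bench: blow the fence clean, then press the die against it

### The arm

A 6-joint arm with a two-finger parallel gripper is mounted at the origin on the work surface. World frame = base frame: x ahead of the robot, y to its left, z up, the work surface at z = 0. Lengths are in m, angles in rad, forces in N, time in s.
With the tool pointing down it reaches from about 0.425 to 0.95 m from the base axis. Payload 3.5 kg.
Tool frame: the origin (TCP) lies on the centre line of the jaws, within the pads' length; the fingertips stand 25 mm ahead of it and the grasp point (between the pads) lies 6 mm ahead of it (ctrl.finger_overhang is the distance from the TCP to the fingertips, in m); z points along the fingers, y is the line along which they close (so a half turn about z gives the same grasp; the last joint's range is limited). The gripper opens to 85 mm and grips with 20 to 120 N. Pads are 22 mm wide; open, the fingers measure 114 mm over their backs; the gripper's body (76 mm by 85 mm) begins 54 mm behind the grasp point. The pads swing forward as they close: fully open they stand 13 mm farther back than shut.
Start: joints at [-1.482, 0.286, 1.577, -0, 1.279, -0.15], TCP at [0.16, -0.656, 0.226] pointing down, gripper open.
Joint ranges: [-2.77, 2.77], [-0.9, 2.22], [0.21, 2.48], [-1.53, 4.67], [0.24, 2.81], [-2.84, 2.84]. Speed limits (rad/s): [2.79, 2.79, 3.14, 3.14, 3.14, 3.14].

### API

Orientations are given as a unit quaternion [x, y, z, w].
In Python, from plant import get_state, imaging, job, ctrl gives the robot as it stands.
- The arm moves only by the tool jog_arm, never from a script. Its argument "increments" is a list of rows, each an object of numbers: "dx", "dy", "dz": the shift along the world's x, y, z each as a share of 12 cm, from -1 to 1; "ax", "ay", "az": the turn, a rotation vector about the world's x, y, z each as a share of pi/2 rad, from -1 to 1; "gripper": the gripper command: -1 is shut, 1 is fully open, values between are in proportion. A call has 1 to 10 rows; each row is the pose to reach, as a shift and turn from the pose commanded when the call began; what a row does not reach only later rows make up. A row lasts 1/10 s, in which the tool goes at most 50 mm and 8.59 degrees, less where a joint would pass 70% of its speed; a pose out of reach is approached as far as the arm can. A call with a number of a shift or a turn outside -1 to 1 is refused whole. A call with a gripper value outside its range is refused whole. The fingers move at their own pace and stop on an object; "force" is the grip in N (left out, the last holds). Time passes only in rows, so rows that repeat a pose let the fingers close. It gives the time, the measured TCP pose, the force, the opening and the grip force at its end, in the units of the state.
- get_state(): the state, without advancing time (a new reading comes with each control period).
- imaging.read_camera(name): name is "side" or "top" or "wrist"; returns a dict with "frame" (384x512x3 uint8, blue, green, red), "depth" (384x512 float32, m along the optical axis (not along the pixel's ray), 0 where there is no reading), "camera_matrix" (3x3 intrinsics, pixels), "dist" ([k1, k2, p1, p2, k3] as OpenCV has them; the pictures are not rectified), "extrinsics" (4x4, takes a point from camera to world coordinates); the wrist camera has in their place "mount" (4x4, takes a point from camera to tool coordinates, whose origin is the TCP and whose axes are the flange's). Camera axes: x right, y up, looking along -z (the intrinsics and any distortion apply to the point x, -y, -z); pixel columns grow to the right and rows downward; lengths in m; the calibration is good to about 2 mm. A picture is of the moment at which its call begins: read the wrist's pose just before it.
- job.sign_off(): hands the job in; it is judged then, once.
The state is a dict: "time": time; "qpos": joint angles; "dq": joint speeds; "joint_efforts": joint torques, N m; "eef_pos": TCP position; "tcp_rot": TCP orientation; "contact_force": force on the tool from outside, world axes, zero at the start; "wrist_torque": the same for the moment, N m; "opening": opening from 0.0 (shut) to 1.0 (fully open); "finger_force": force on a finger pad.
Only numpy, scipy, OpenCV 4.12 (cv2) and the standard library are available. Lean on these libraries where they do the work, as an engineer would, in place of code of your own. Each camera call takes 0.05 s, during which the arm holds its last target. There are 200 camera calls.

### The job

First squeeze the trigger of the air gun clamped beside the firing board all the way and let it spring back, to blow the filings off the fence. Then take the brass die that has the rectangular base and upright rib, set it flat on the white board with a long side of its base against the middle of the sprung fence, and press it squarely and steadily with about 8 newtons, which pushes the fence back half its travel, until its face is level with the fronts of the two fixed cheeks; never drive the fence to the end of its travel. Leave the other things on the bench where they are, and finish while still holding and pressing the die, so that I can clamp it.

Things in the scene. Friction and masses are not known exactly. Their poses are not given: they have to be found in the camera images.
- fixture: Fixed tray 180 (x) x 150 (y) mm with a white board, top 20 mm above the table. Origin: centre of its underside; x is the pressing direction, towards the sprung fence; y along the fence; z up. Behind the fence (x 67 to 89) is a spring housing 44 mm tall. Two fixed steel cheeks, 14 mm wide, 18 mm above the board, are centred at y = +-60, fronts at x = 30.
- fence_face (a point): Centre of the front face of the sprung fence, 6 mm above the board (fixture x = 20 mm, y = 0 at rest); moves with the fence; axes as the fixture's. The fence is a steel bar 90 mm long (y), 14 mm thick (x), reaching 20 mm above the board.
- fence (a joint): How far the fence is pushed back along fixture +x, m: 0 at rest, 0.020 at the end of its travel. Spring: 1.4 N at rest plus 0.7 N per mm (5 N at 5 mm, 8.4 N at 10 mm, 12 N at 15 mm). At 10 mm its face is level with the fronts of the cheeks.
- airgun_pinch (a point): Fixed point on the air gun where it is pinched, 70 mm above the table. The gun lies on its side in a clamp; x along the barrel to the nozzle, z up, black grip along -y, towards the robot. Grip 26 mm thick and high, back face at x = -19.5. Front of the trigger at x = +36.5 released, +19.5 squeezed (56 and 39 mm over both). Space below and outside them is free.
- airgun: The fixed air gun with stand; origin on the table under the top end of the grip, axes as airgun_pinch. Barrel along x at y = 0, 70 mm above the table, 32 mm wide, 30 mm high; nozzle tip at x = 150. Grip from y = -15 to -115, then a copper pipe down to the table at y = -145. A clamp block at x = 60 rises to 91 mm.
- trigger_end (a point): Centre of the round steel end of the trigger (12 mm across, 22 mm high, axis vertical), in front (gun +x) of the grip; moves with the trigger; 45 mm from its hinge at the barrel.
- trigger (a joint): Trigger angle, rad: 0 released, 0.38 squeezed home towards the grip (gun -x). Its spring needs about 3 N at the end of the trigger to start and 8 N at full squeeze, and returns it.
- die_rib (a point): Brass die to be pressed, 0.3 to 0.55 kg: base 44 (x) x 64 (y) x 12 mm, centred on it an upright rib 36 (x) x 14 (y) mm, its top 54 mm above the underside. This point is inside the rib, 34 mm above the underside. z up; x along the rib, square to the long sides of the base. Grip the rib across y, above the base. The same when turned half a turn.
- round_die: Bystander: brass die with round base (58 mm across) and round knob, 52 mm tall; origin under its centre.
- doming_block: Bystander: steel cube of 50 mm with round dents; origin under its centre.
- tin: Bystander: low round tin, 64 mm across, 24 mm tall; origin under its centre.
- jar: Bystander: small amber jar, 48 mm across, 60 mm tall; origin under its centre.
- hammer: Bystander: small hammer lying at the side, 220 mm long; origin under its middle.
Not all that is in view belongs to the job. What is shaped like the airgun but red or turquoise is not meant.

How it is judged:
By the outcome, as a careful person would: the job done as asked, in the order asked, and still so for the second after the job is handed in, while the arm keeps its last pose, push and grip.
It also fails if it takes over 48 s, if anything falls off the work surface, if the arm or the gripper's body presses on something with over 40 N, if the wrist force passes 120 N, or if a joint passes its speed limit or range.

## Working session

There is one attempt and no reset: what is moved stays moved. The work goes in short steps, Python scripts to look and compute and a tool call to move; the robot and the scene stay as the last step left them, time stands still between calls to the robot, and variables do not carry over. Pictures are saved under pics/ and viewed, at most 10 in all, crops included, and the job is handed in when it is done.

Besides the shell and the picture viewer there is one more tool, called after "Call:" by a JSON object that holds its "fn" and its "kwargs". jog_arm: Moves the arm, as the interface text tells. Shift numbers are shares of 12 cm and turn numbers shares of pi/2 rad, none past 1 either way. Its arguments: {"type":"object","properties":{"increments":{"type":"array"},"force":{"type":"number"}},"required":["increments"]}

```bash
mkdir -p pics; ls
cat > h.py <<'E'
import numpy as np, cv2
from plant import get_state, imaging, job, ctrl
def cloud(r, tcp=None):
    d=r["depth"]; h,w=d.shape
    u,v=np.meshgrid(np.arange(w),np.arange(h))
    p=cv2.undistortPoints(np.stack([u,v],-1).reshape(-1,1,2).astype(float),np.array(r["camera_matrix"]),np.array(r["dist"])).reshape(h,w,2)
    P=np.stack([p[...,0]*d,-p[...,1]*d,-d],-1)
    T=np.array(r["extrinsics"]) if tcp is None else tcp@np.array(r["mount"])
    W=P@T[:3,:3].T+T[:3,3]; W[d==0]=np.nan
    return W
def snap(name):
    s=get_state(); tcp=None
    if name=="wrist":
        from scipy.spatial.transform import Rotation as R
        tcp=np.eye(4); tcp[:3,:3]=R.from_quat(s["tcp_rot"]).as_matrix(); tcp[:3,3]=s["eef_pos"]
    r=imaging.read_camera(name)
    return r["frame"],cloud(r,tcp),r
E
python3 - <<'E'
from h import *
s=get_state(); print(s)
for n in("top","side"):
    f,W,r=snap(n); np.savez("pics/%s0.npz"%n,f=f,W=W); cv2.imwrite("pics/%s0.png"%n,f)
    print(n,np.array(r["extrinsics"]).round(3).tolist())
a=cv2.resize(cv2.imread("pics/top0.png"),(800,600)); cv2.imwrite("pics/top0b.png",a)
E
```

```text
pics
{'time': 0.0, 'qpos': array([-1.48201930e+00,  2.87210271e-01,  1.57819159e+00, -1.07106888e-05,
        1.27857620e+00, -1.49999272e-01]), 'dq': array([-0.00049262, -0.00026129,  0.00091367, -0.00024589,  0.00132658,
       -0.00059656]), 'joint_efforts': array([ 2.09950235e-04, -4.05977511e+01, -2.92627501e+01, -1.19745664e-04,
        5.79454936e-03, -7.16196553e-06]), 'eef_pos': array([ 0.15961329, -0.65516615,  0.22430954]), 'tcp_rot': array([ 9.92880805e-01,  1.19106190e-01,  3.13802750e-05, -1.19230342e-03]), 'contact_force': array([-0.12679684, -0.60712807,  0.33999512]), 'wrist_torque': array([0.01613841, 0.0020899 , 0.01538812]), 'finger_force': 0.0, 'opening': 0.9997828686785806}
top [[-0.026, 0.99, -0.137, 0.286], [-1.0, -0.025, 0.011, -0.069], [0.008, 0.137, 0.99, 1.38], [0.0, 0.0, 0.0, 1.0]]
side [[0.895, 0.256, -0.365, -0.043], [-0.445, 0.477, -0.757, -1.136], [-0.02, 0.84, 0.542, 0.857], [0.0, 0.0, 0.0, 1.0]]
```

View pics/top0b.png

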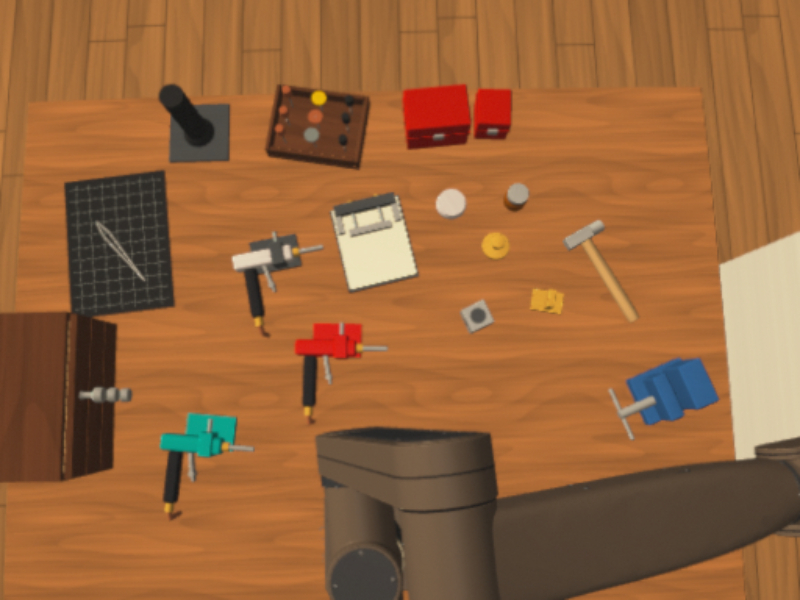

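View pics/side0.png

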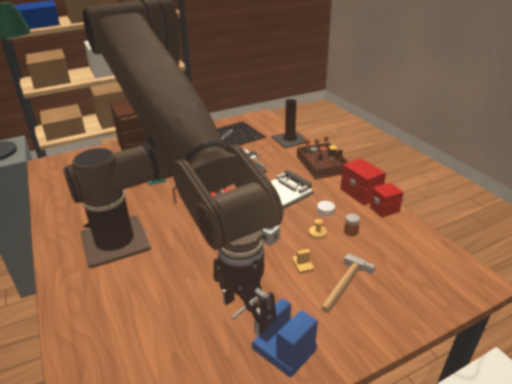

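The candidates (in 800x600 top view pixels) are guns: silver (265,255), red (330,347) and turquoise (200,440), and brass dies: rectangular (547,301) and round (495,245). I choose the silver gun beside the white board and the rectangular die. The side view agrees on the die at (303,262).

Run:
```python
from h import *
z=np.load("pics/top0.npz"); f,W=z["f"],z["W"]
c=cv2.resize(f[115:225,140:370],None,fx=3.4,fy=3.4,interpolation=cv2.INTER_CUBIC); cv2.imwrite("pics/crop1.png",c)
def at(u,v): return W[int(v*.64),int(u*.64)].round(3)
for n,u,v in(("gun",250,260),("grip",255,290),("board",375,255),("die",547,301),("round",495,245),("table",600,480)): print(n,at(u,v))
def box(n,u0,u1,v0,v1,zl,zh):
    R=W[int(v0*.64):int(v1*.64),int(u0*.64):int(u1*.64)].reshape(-1,3)
    m=(R[:,2]>zl)&(R[:,2]<zh); q=R[m][:,:2]
    (cx,cy),(w,h),a=cv2.minAreaRect((q*1000).astype(np.float32)); print(n,len(q),"c",round(cx),round(cy),"wh",round(w),round(h),"ang",round(a,1),"zmed",np.median(R[m][:,2]).round(4))
box("fixture",325,425,185,300,.01,.08)
box("housing",325,425,185,300,.05,.09)
box("diebase",525,572,283,320,.006,.03)
box("dierib",525,572,283,320,.04,.07)
box("grip",240,275,272,325,.06,.1)
box("barrel",228,272,240,275,.07,.1)
```

```text
gun [0.558 0.226 0.085]
grip [0.498 0.216 0.088]
board [ 0.576 -0.019  0.017]
die [ 0.468 -0.365  0.047]
round [ 0.585 -0.262  0.052]
table [ 0.181 -0.297  0.585]
fixture 2473 c 602 -6 wh 187 165 ang 12.5 zmed 0.021
housing 4 c 688 -20 wh 2 56 ang 12.7 zmed 0.0503
diebase 209 c 476 -377 wh 78 68 ang 86.1 zmed 0.0123
dierib 62 c 472 -372 wh 15 36 ang 81.0 zmed 0.0533
grip 338 c 492 207 wh 116 61 ang 17.5 zmed 0.0808
barrel 315 c 560 223 wh 60 77 ang 0.4 zmed 0.084
```

View pics/crop1.png

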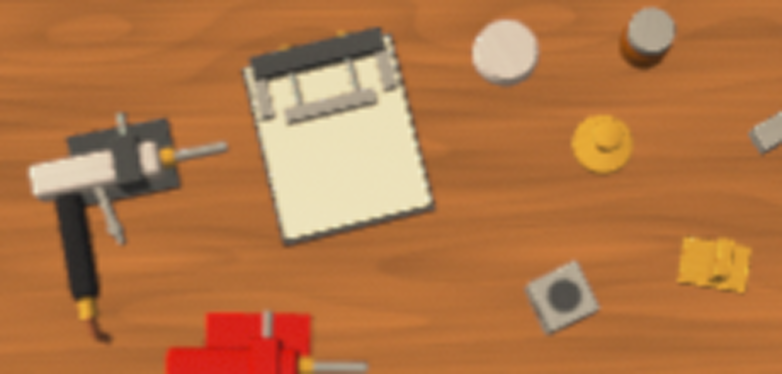

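The top crop shows the fence at (330,105) with the housing beyond it, so fixture yaw is about +13°. The silver gun's barrel runs (30,180) to (225,148), so its yaw is about -81°. Its trigger end is at (120,240), and the rectangular die is at (715,265). I'm moving above the die first, since it is on the way, to look at it.

Call:
{"fn": "jog_arm", "kwargs": {"increments": [{"dx": 0.86,"dy": 0.7,"dz": 0.2},{"dx": 0.86,"dy": 0.7,"dz": 0.2},{"dx": 0.86,"dy": 0.7,"dz": 0.2}]}}

```text
$.increments[0]: bad value
```

Call:
{"fn": "jog_arm", "kwargs": {"increments": [{"dx": 0.86,"dy": 0.8,"dz": 0.2},{"dx": 0.86,"dy": 0.8,"dz": 0.2},{"dx": 0.86,"dy": 0.8,"dz": 0.2}]}}

```text
$.increments[0]: bad value
```

Call:
{"fn": "jog_arm", "kwargs": {"increments": [{"dx": 0.7,"dy": 0.8,"dz": 0.2},{"dx": 0.7,"dy": 0.8,"dz": 0.2},{"dx": 0.7,"dy": 0.8,"dz": 0.2},{"dx": 0.7,"dy": 0.8,"dz": 0.2}]}}

```text
$.increments[0]: bad value
```

Run:
```python
from h import *
f,W,r=snap("wrist"); np.savez("pics/w1.npz",f=f,W=W); cv2.imwrite("pics/w1.png",f)
print(np.array(r["mount"]).round(3).tolist()); s=get_state(); print(s["eef_pos"],s["tcp_rot"],s["qpos"],s["time"])
q=W.reshape(-1,3); q=q[np.linalg.norm(q[:,:2]-[.472,-.372],axis=1)<.06]
for a,b in((.006,.03),(.04,.07)):
    m=q[(q[:,2]>a)&(q[:,2]<b)]
    print(len(m),cv2.minAreaRect((m[:,:2]*1000).astype(np.float32)),np.median(m[:,2]),cv2.boxPoints(cv2.minAreaRect((m[:,:2]*1000).astype(np.float32))).round().tolist())
```

```text
[[-0.001, 0.961, 0.276, 0.07], [1.0, 0.001, 0.0, -0.0], [0.0, 0.276, -0.961, -0.148], [0.0, 0.0, 0.0, 1.0]]
[ 0.15966482 -0.65532696  0.22465649] [ 9.92879289e-01  1.19121322e-01  3.00875580e-05 -9.09385627e-04] [-1.48196936e+00  2.87010531e-01  1.57779678e+00  4.74237330e-06
  1.27860511e+00 -1.49984218e-01] 0.15
0 ((0.0, 0.0), (0.0, 0.0), 0.0) nan [[0.0, 0.0], [0.0, 0.0], [0.0, 0.0], [0.0, 0.0]]
0 ((0.0, 0.0), (0.0, 0.0), 0.0) nan [[0.0, 0.0], [0.0, 0.0], [0.0, 0.0], [0.0, 0.0]]
  return _methods._mean(a, axis=axis, dtype=dtype,
  ret = ret.dtype.type(ret / rcount)
```

View pics/w1.png

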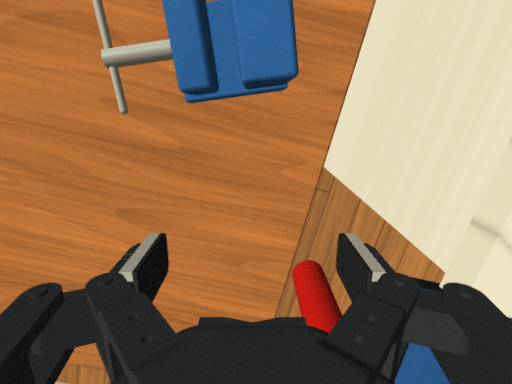

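The picture shows only the blue vise and the open fingers; the arm did not move because the rows need all seven fields.

Call:
{"fn": "jog_arm", "kwargs": {"increments": [{"dx": 0.86,"dy": 0.7,"dz": 0.2,"ax": 0,"ay": 0,"az": 0,"gripper": 1},{"dx": 0.86,"dy": 0.7,"dz": 0.2,"ax": 0,"ay": 0,"az": 0,"gripper": 1},{"dx": 0.86,"dy": 0.7,"dz": 0.2,"ax": 0,"ay": 0,"az": 0,"gripper": 1}]}}

```text
time: 0.45
eef_pos: [0.2645, -0.5701, 0.2498]
tcp_rot: [0.993, 0.119, 0.0, -0.0]
contact_force: [-0.8, -0.2, -0.1]
opening: 1.002
finger_force: 0.0
```

Call:
{"fn": "jog_arm", "kwargs": {"increments": [{"dx": 0.86,"dy": 0.8,"dz": 0.2,"ax": 0,"ay": 0,"az": 0,"gripper": 1},{"dx": 0.86,"dy": 0.8,"dz": 0.2,"ax": 0,"ay": 0,"az": 0,"gripper": 1},{"dx": 0.86,"dy": 0.8,"dz": 0.2,"ax": 0,"ay": 0,"az": 0,"gripper": 1}]}}

```text
time: 0.75
eef_pos: [0.3675, -0.4739, 0.2739]
tcp_rot: [0.993, 0.119, 0.0, -0.0]
contact_force: [0.3, -1.1, -0.9]
opening: 0.994
finger_force: 0.0
```

Call:
{"fn": "jog_arm", "kwargs": {"increments": [{"dx": 0.7,"dy": 0.8,"dz": 0.2,"ax": 0,"ay": 0,"az": 0,"gripper": 1},{"dx": 0.7,"dy": 0.8,"dz": 0.2,"ax": 0,"ay": 0,"az": 0,"gripper": 1},{"dx": 0.7,"dy": 0.8,"dz": 0.2,"ax": 0,"ay": 0,"az": 0,"gripper": 1},{"dx": 0.7,"dy": 0.8,"dz": 0.2,"ax": 0,"ay": 0,"az": 0,"gripper": 1}]}}

```text
time: 1.15
eef_pos: [0.4525, -0.3771, 0.2988]
tcp_rot: [0.993, 0.122, 0.001, 0.0]
contact_force: [0.5, -0.5, -0.7]
opening: 1.002
finger_force: 0.0
```

```bash
cat > die.py <<'E'
from h import *
import sys
f,W,r=snap("wrist"); n=sys.argv[1]; np.savez("pics/%s.npz"%n,f=f,W=W); cv2.imwrite("pics/%s.png"%n,f)
s=get_state(); print(s["eef_pos"],s["tcp_rot"],s["qpos"].round(2),s["time"])
q=W.reshape(-1,3); q=q[np.linalg.norm(q[:,:2]-[.472,-.372],axis=1)<.06]
for a,b in((.007,.018),(.045,.065)):
    m=q[(q[:,2]>a)&(q[:,2]<b)]
    if len(m): print(len(m),cv2.minAreaRect((m[:,:2]*1000).astype(np.float32)),np.median(m[:,2]),cv2.boxPoints(cv2.minAreaRect((m[:,:2]*1000).astype(np.float32))).round().tolist())
E
python3 die.py w2
```

```text
[ 0.45110883 -0.37853365  0.29803166] [9.92674294e-01 1.20820584e-01 5.12444344e-05 3.61311585e-04] [-0.87  0.05  1.71 -0.    1.38  0.46] 1.2
948 ((473.5194396972656, -371.146728515625), (63.808780670166016, 44.21916198730469), 79.26960754394531) 0.011922068745996828 [[446.0, -398.0], [489.0, -407.0], [501.0, -344.0], [458.0, -336.0]]
275 ((473.572998046875, -371.1790771484375), (13.872222900390625, 36.17231750488281), 79.06072235107422) 0.05378664448837628 [[454.0, -375.0], [490.0, -381.0], [493.0, -368.0], [457.0, -361.0]]
```

View pics/w2.png

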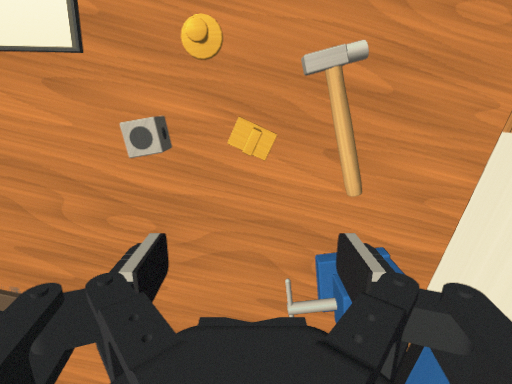

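The wrist view shows the die at (252,138), 64 x 44 mm with a 36 x 14 mm rib. Its centre is (0.4735, -0.371) and its yaw is -11°. Next come the fixture look and the gun look.

Call:
{"fn": "jog_arm", "kwargs": {"increments": [{"dx": 0.2,"dy": 1,"dz": 0,"ax": 0,"ay": 0,"az": 0,"gripper": 1},{"dx": 0.2,"dy": 1,"dz": 0,"ax": 0,"ay": 0,"az": 0,"gripper": 1},{"dx": 0.2,"dy": 1,"dz": 0,"ax": 0,"ay": 0,"az": 0,"gripper": 1}]}}

```text
time: 1.5
eef_pos: [0.4735, -0.258, 0.2969]
tcp_rot: [0.993, 0.119, -0.0, -0.001]
contact_force: [0.7, -0.9, 0.3]
opening: 0.999
finger_force: 0.0
```

Call:
{"fn": "jog_arm", "kwargs": {"increments": [{"dx": 0.2,"dy": 1,"dz": 0,"ax": 0,"ay": 0,"az": 0,"gripper": 1},{"dx": 0.2,"dy": 1,"dz": 0,"ax": 0,"ay": 0,"az": 0,"gripper": 1},{"dx": 0.2,"dy": 1,"dz": 0,"ax": 0,"ay": 0,"az": 0,"gripper": 1}]}}

```text
time: 1.8
eef_pos: [0.4977, -0.138, 0.2971]
tcp_rot: [0.993, 0.119, -0.0, -0.001]
contact_force: [0.5, -1.0, 0.4]
opening: 1.002
finger_force: 0.0
```

Call:
{"fn": "jog_arm", "kwargs": {"increments": [{"dx": 0.2,"dy": 1,"dz": 0,"ax": 0,"ay": 0,"az": 0,"gripper": 1},{"dx": 0.2,"dy": 1,"dz": 0,"ax": 0,"ay": 0,"az": 0,"gripper": 1},{"dx": 0.2,"dy": 1,"dz": 0,"ax": 0,"ay": 0,"az": 0,"gripper": 1},{"dx": 0.2,"dy": 1,"dz": 0,"ax": 0,"ay": 0,"az": 0,"gripper": 1}]}}

```text
time: 2.2
eef_pos: [0.522, -0.0186, 0.297]
tcp_rot: [0.993, 0.12, -0.001, -0.0]
contact_force: [-0.5, -1.1, 0.6]
opening: 1.0
finger_force: 0.0
```

Run:
```python
from h import *
f,W,r=snap("wrist"); np.savez("pics/w3.npz",f=f,W=W); cv2.imwrite("pics/w3.png",f)
q=W.reshape(-1,3); q=q[np.linalg.norm(q[:,:2]-[.60,-.006],axis=1)<.14]
def b(n,m):
    R=cv2.minAreaRect((m[:,:2]*1000).astype(np.float32)); print(n,len(m),np.round(R[0],1),np.round(R[1],1),round(R[2],1),cv2.boxPoints(R).round().tolist(),np.median(m[:,2]).round(4))
b("board",q[(q[:,2]>.015)&(q[:,2]<.025)])
for lo,hi in((.036,.0392),(.0392,.0415),(.0415,.047)): b((lo,hi),q[(q[:,2]>lo)&(q[:,2]<hi)])
print(np.histogram(q[:,2],bins=np.arange(.015,.07,.002)))
print(get_state()["eef_pos"])
```

```text
board 9316 [604.7 -13.3] [170.4 142.7] 12.4 [[506.0, 38.0], [537.0, -101.0], [703.0, -65.0], [673.0, 75.0]] 0.02
(0.036, 0.0392) 953 [660.7  -1.5] [ 72.6 133.6] 12.3 [[611.0, 56.0], [639.0, -74.0], [710.0, -59.0], [682.0, 72.0]] 0.0382
(0.0392, 0.0415) 544 [659.8  -1.2] [ 71.1 132. ] 12.8 [[610.0, 55.0], [640.0, -73.0], [709.0, -58.0], [680.0, 71.0]] 0.0398
(0.0415, 0.047) 1938 [661.1  -1.9] [ 64.2 129.4] 13.8 [[615.0, 53.0], [645.0, -72.0], [708.0, -57.0], [677.0, 69.0]] 0.044
(array([   1, 1133, 7124, 1023,   35,   45,   38,   55,  139,  250,  152,
        764,  602,  276, 1450,  249,    0,    0,    0,    0,    0,    0,
          0,    0,    0,    0,    2]), array([0.015, 0.017, 0.019, 0.021, 0.023, 0.025, 0.027, 0.029, 0.031,
       0.033, 0.035, 0.037, 0.039, 0.041, 0.043, 0.045, 0.047, 0.049,
       0.051, 0.053, 0.055, 0.057, 0.059, 0.061, 0.063, 0.065, 0.067,
       0.069]))
[ 0.52187679 -0.02001855  0.29698766]
```

View pics/w3.png

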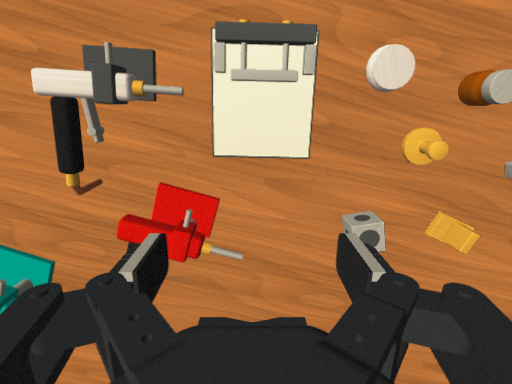

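Call:
{"fn": "jog_arm", "kwargs": {"increments": [{"dx": -0.25,"dy": 0.9,"dz": 0,"ax": 0,"ay": 0,"az": -0.05,"gripper": 1},{"dx": -0.25,"dy": 0.9,"dz": 0,"ax": 0,"ay": 0,"az": -0.05,"gripper": 1},{"dx": -0.25,"dy": 0.9,"dz": 0,"ax": 0,"ay": 0,"az": -0.05,"gripper": 1}]}}

```text
time: 2.55
eef_pos: [0.4911, 0.0891, 0.2974]
tcp_rot: [0.997, 0.08, -0.0, -0.0]
contact_force: [-0.3, -0.5, 0.1]
opening: 1.002
finger_force: 0.0
```

Call:
{"fn": "jog_arm", "kwargs": {"increments": [{"dx": -0.25,"dy": 0.9,"dz": 0,"ax": 0,"ay": 0,"az": 0,"gripper": 1},{"dx": -0.25,"dy": 0.9,"dz": 0,"ax": 0,"ay": 0,"az": 0,"gripper": 1},{"dx": -0.25,"dy": 0.9,"dz": 0,"ax": 0,"ay": 0,"az": 0,"gripper": 1},{"dx": -0.25,"dy": 0.9,"dz": 0,"ax": 0,"ay": 0,"az": 0,"gripper": 1}]}}

```text
time: 2.95
eef_pos: [0.4622, 0.1958, 0.2975]
tcp_rot: [0.997, 0.081, -0.0, 0.0]
contact_force: [0.7, -0.8, -0.1]
opening: 1.0
finger_force: 0.0
```

Run:
```python
from h import *
f,W,r=snap("wrist"); np.savez("pics/w4.npz",f=f,W=W); cv2.imwrite("pics/w4.png",f)
s=get_state(); print(s["eef_pos"],s["tcp_rot"],s["qpos"].round(2),s["time"])
```

```text
[0.4626013  0.19492833 0.29746611] [ 9.96798667e-01  7.99496993e-02 -7.46837681e-05  6.76426695e-04] [ 0.2  -0.15  1.91 -0.    1.39  1.61] 3.0
```

View pics/w4.png

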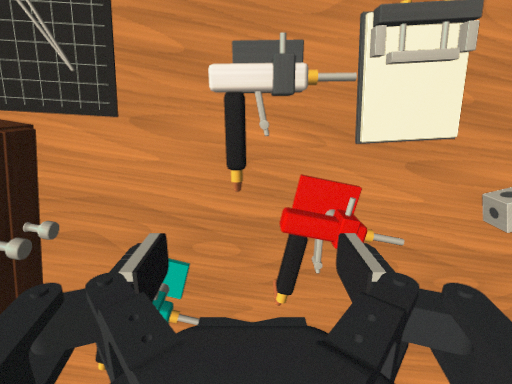

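The wrist view shows the silver gun with its trigger end at (265,131), its grip between (235,95) and (235,168), and its barrel along row 76. Now I'll fit the gun and the fixture numerically.

Run:
```python
from h import *
z=np.load("pics/w4.npz"); f,W=z["f"].astype(int),z["W"]
def reg(u0,u1,v0,v1,lo,hi,c=None):
    R=W[v0:v1,u0:u1]; F=f[v0:v1,u0:u1]; m=(R[...,2]>lo)&(R[...,2]<hi)
    if c: m&=c(F)
    return R[m]
dark=lambda F:F.max(-1)<70
def b(n,m):
    R=cv2.minAreaRect((m[:,:2]*1000).astype(np.float32)); print(n,len(m),np.round(R[0],1),np.round(R[1],1),round(R[2],1),cv2.boxPoints(R).round().tolist(),np.median(m[:,2]).round(4))
b("grip",reg(215,252,95,175,.077,.09,dark))
b("barrelwhite",reg(200,272,55,100,.078,.095))
b("trig",reg(258,275,120,140,.07,.09))
b("nozzle",reg(320,358,66,86,.06,.08))
b("redgun",reg(270,340,200,300,.05,.12))
z=np.load("pics/w3.npz"); f,W=z["f"].astype(int),z["W"]
b("housing",reg(214,320,15,48,.0425,.047))
b("fence",reg(228,300,66,83,.0375,.042))
b("cheekL",reg(212,228,38,80,.036,.040))
b("cheekR",reg(300,320,38,80,.036,.040))
b("tray",reg(195,330,10,170,.012,.05))
b("boardfront",reg(205,320,82,165,.015,.025))
```

```text
grip 1390 [493.9 222.6] [93. 24.] 9.8 [[446.0, 227.0], [450.0, 203.0], [542.0, 219.0], [538.0, 242.0]] 0.0825
barrelwhite 1974 [556.4 226.2] [41.3 76.2] 9.0 [[530.0, 261.0], [542.0, 185.0], [583.0, 192.0], [571.0, 267.0]] 0.0844
trig 109 [506.8 188.1] [19.  11.3] 11.3 [[496.0, 192.0], [499.0, 181.0], [517.0, 184.0], [515.0, 196.0]] 0.0803
nozzle 298 [581.4 108.6] [ 9.6 44.8] 9.2 [[573.0, 130.0], [580.0, 86.0], [590.0, 87.0], [582.0, 131.0]] 0.0742
redgun 3075 [323.8  94.7] [162.4  87.1] 4.5 [[239.0, 132.0], [246.0, 45.0], [408.0, 58.0], [401.0, 144.0]] 0.0837
housing 1833 [680.8   2.8] [ 22.3 128.6] 12.4 [[656.0, 63.0], [684.0, -62.0], [706.0, -58.0], [678.0, 68.0]] 0.0441
fence 750 [632.   -7.4] [14.1 89.9] 12.4 [[615.0, 35.0], [635.0, -53.0], [649.0, -50.0], [629.0, 38.0]] 0.0393
cheekL 294 [640.7  54.2] [35.9 15.8] 11.7 [[621.0, 58.0], [625.0, 43.0], [660.0, 50.0], [657.0, 66.0]] 0.0381
cheekR 306 [665.4 -59.5] [37.5 18.5] 17.8 [[645.0, -56.0], [650.0, -74.0], [686.0, -63.0], [680.0, -45.0]] 0.0379
tray 13340 [607.4 -12.7] [181.5 142.7] 12.4 [[504.0, 38.0], [534.0, -102.0], [711.0, -63.0], [681.0, 76.0]] 0.0205
boardfront 7218 [573.5 -20.3] [106.6 142.5] 12.4 [[506.0, 38.0], [537.0, -101.0], [641.0, -78.0], [610.0, 61.0]] 0.0199
```

Fixture yaw is 12.4° with its origin near (0.605, -0.0135). The gun's pinch point is near (0.498, 0.217), tool yaw 9.6°, and the sizes match the description. I'm going down over the gun.

Call:
{"fn": "jog_arm", "kwargs": {"increments": [{"dx": 0.3,"dy": 0.175,"dz": 0,"ax": 0,"ay": 0,"az": 0.005,"gripper": 1},{"dx": 0.3,"dy": 0.175,"dz": -0.4,"ax": 0,"ay": 0,"az": 0.005,"gripper": 1},{"dx": 0.3,"dy": 0.175,"dz": -0.8,"ax": 0,"ay": 0,"az": 0.005,"gripper": 1},{"dx": 0.3,"dy": 0.175,"dz": -1,"ax": 0,"ay": 0,"az": 0.005,"gripper": 1},{"dx": 0.3,"dy": 0.175,"dz": -1,"ax": 0,"ay": 0,"az": 0.005,"gripper": 1}]}}

```text
time: 3.5
eef_pos: [0.496, 0.2139, 0.1724]
tcp_rot: [0.997, 0.082, -0.005, 0.001]
contact_force: [0.4, 0.9, 0.1]
opening: 0.998
finger_force: 0.0
```

Call:
{"fn": "jog_arm", "kwargs": {"increments": [{"dx": 0,"dy": 0,"dz": -0.2,"ax": 0,"ay": 0,"az": 0,"gripper": 1},{"dx": 0,"dy": 0,"dz": -0.4,"ax": 0,"ay": 0,"az": 0,"gripper": 1},{"dx": 0,"dy": 0,"dz": -0.6,"ax": 0,"ay": 0,"az": 0,"gripper": 1},{"dx": 0,"dy": 0,"dz": -0.75,"ax": 0,"ay": 0,"az": 0,"gripper": 1},{"dx": 0,"dy": 0,"dz": -0.87,"ax": 0,"ay": 0,"az": 0,"gripper": 1},{"dx": 0,"dy": 0,"dz": -0.87,"ax": 0,"ay": 0,"az": 0,"gripper": 1}]}}

```text
time: 4.1
eef_pos: [0.4982, 0.216, 0.0726]
tcp_rot: [0.997, 0.083, -0.001, 0.0]
contact_force: [0.1, -0.0, -0.6]
opening: 1.001
finger_force: 0.0
```

Run:
```python
from h import *
f,W,r=snap("wrist"); np.savez("pics/w5.npz",f=f,W=W); cv2.imwrite("pics/w5.png",f)
s=get_state(); print(s["eef_pos"],s["contact_force"],s["time"])
```

```text
[0.49885993 0.21637331 0.07379513] [ 0.45221869 -0.51901991 -0.1769253 ] 4.15
```

View pics/w5.png

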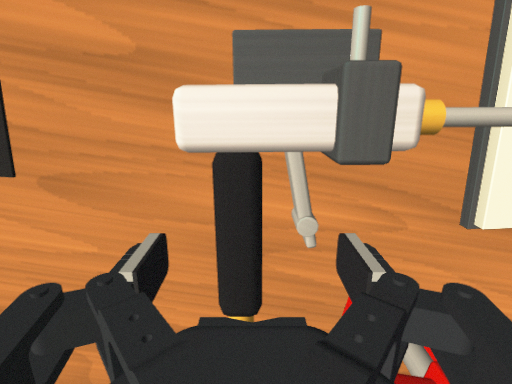

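The picture shows the grip and the trigger end (306,227) both lying between the open pads. One quick check of the trigger's place in the tool frame.

Run:
```python
from h import *
W=np.load("pics/w5.npz")["W"]; t=np.array([.4985,.2163]); a=np.radians(9.6)
ex=np.array([np.cos(a),np.sin(a)]); gx=np.array([np.sin(a),-np.cos(a)])
for n,u0,u1,v0,v1 in(("trig",296,318,215,235),("grip",212,265,190,240),("nub",305,316,238,246)):
    q=W[v0:v1,u0:u1].reshape(-1,3); q=q[(q[:,2]>.055)&(q[:,2]<.1)]
    if len(q): print(n,len(q),"toolx",np.percentile((q[:,:2]-t)@ex*1e3,[2,50,98]).round(1),"gunx",np.percentile((q[:,:2]-t)@gx*1e3,[2,50,98]).round(1),np.percentile(q[:,2],[5,50,95]))
```

```text
trig 399 toolx [ 3.4  8.9 13.5] gunx [24.1 28.9 34.4] [0.07789523 0.08084026 0.08191233]
grip 2384 toolx [ 1.3 15.3 28.2] gunx [-19.9  -7.2   5. ] [0.07792737 0.08254757 0.08382529]
nub 87 toolx [-5.1 -2.8 -0.5] gunx [29.6 32.3 35.3] [0.07637437 0.077702   0.07891541]
```

The trigger end sits 8 mm ahead of the pads' centre, so I shift and squeeze.

Call:
{"fn": "jog_arm", "kwargs": {"increments": [{"dx": 0.065,"dy": 0.02,"dz": 0,"ax": 0,"ay": 0,"az": 0,"gripper": 1},{"dx": 0.065,"dy": 0.02,"dz": 0,"ax": 0,"ay": 0,"az": 0,"gripper": 1}]}}

```text
time: 4.35
eef_pos: [0.5084, 0.2199, 0.0754]
tcp_rot: [0.996, 0.084, 0.002, -0.0]
contact_force: [-0.2, -0.1, 0.1]
opening: 0.996
finger_force: 0.0
```

Call:
{"fn": "jog_arm", "kwargs": {"increments": [{"dx": 0,"dy": 0,"dz": 0,"ax": 0,"ay": 0,"az": 0,"gripper": -1},{"dx": 0,"dy": 0,"dz": 0,"ax": 0,"ay": 0,"az": 0,"gripper": -1},{"dx": 0,"dy": 0,"dz": 0,"ax": 0,"ay": 0,"az": 0,"gripper": -1},{"dx": 0,"dy": 0,"dz": 0,"ax": 0,"ay": 0,"az": 0,"gripper": -1},{"dx": 0,"dy": 0,"dz": 0,"ax": 0,"ay": 0,"az": 0,"gripper": -1},{"dx": 0,"dy": 0,"dz": 0,"ax": 0,"ay": 0,"az": 0,"gripper": -1},{"dx": 0,"dy": 0,"dz": 0,"ax": 0,"ay": 0,"az": 0,"gripper": -1},{"dx": 0,"dy": 0,"dz": 0,"ax": 0,"ay": 0,"az": 0,"gripper": -1}], "force": 30}}

```text
time: 5.15
eef_pos: [0.505, 0.2246, 0.0745]
tcp_rot: [0.997, 0.083, 0.0, -0.005]
contact_force: [-4.4, 14.7, 3.6]
opening: 0.283
finger_force: 29.9
```

Run:
```python
from h import *
f,W,r=snap("wrist"); cv2.imwrite("pics/w6.png",f)
s=get_state(); print(s["eef_pos"],s["contact_force"],s["opening"],s["finger_force"],s["time"])
```

```text
[0.50504821 0.22454107 0.07452653] [-4.2323277  14.51984212  3.5649438 ] 0.2886596666490966 29.853958929888904 5.2
```

View pics/w6.png

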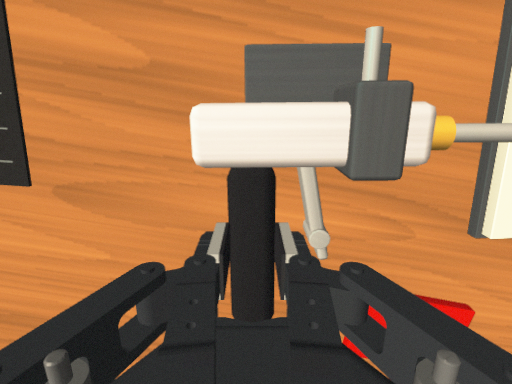

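The picture shows the pads closed on the grip alone, with the trigger end (319,239) outside the right finger: the finger slipped past it. I'll check the geometry from this view.

Run:
```python
from h import *
from scipy.spatial.transform import Rotation as R
s=get_state(); f,W,r=snap("wrist"); np.savez("pics/w7.npz",f=f,W=W)
T=R.from_quat(s["tcp_rot"]).as_matrix(); L=((W-s["eef_pos"])@T)*1e3
def P(n,u0,u1,v0,v1,lo=-200,hi=200):
    q=L[v0:v1,u0:u1].reshape(-1,3); q=q[(q[:,2]>lo)&(q[:,2]<hi)]; print(n,len(q),"x",np.percentile(q[:,0],[2,50,98]).round(1),"y",np.percentile(q[:,1],[2,50,98]).round(1),"z",np.percentile(q[:,2],[2,50,98]).round(1)) if len(q) else 0
P("trigend",309,329,230,248,-30,15); P("nub",317,328,251,260,-30,15)
P("Rtip",279,300,222,235,-60,20);P("Rmid",279,312,235,260,-60,20);P("Rpad",283,290,225,290,-60,20); P("Rlow",280,310,262,300,-80,20); P("grip",230,272,180,225,-30,15)
print(r["camera_matrix"][0],[ (v,L[v,295].round().tolist()) for v in range(215,310,10)])
W5=np.load("pics/w5.npz")["W"]; print([W5[v,u].round(3).tolist() for u,v in((355,240),(350,250),(160,240),(345,245))], ctrl.finger_overhang)
```

```text
trigend 336 x [-4.8  0.6  5.2] y [31.2 36.2 41.3] z [-8.1 -6.7 -4.1]
nub 83 x [-14.2 -11.3  -8.8] y [36.8 39.4 42.3] z [-4.8 -3.5 -2.2]
Rtip 173 x [ 7.1 11.4 11.8] y [13.2 16.4 23.5] z [-24.6 -16.9 -10. ]
Rmid 768 x [-1.1 11.  14.1] y [11.9 17.9 31.7] z [-50.9 -34.2  -6.1]
Rpad 423 x [-3.7 11.2 12.4] y [12.8 14.  17.9] z [-57.1 -42.4 -15.4]
Rlow 1132 x [-8.2 12.4 17.9] y [11.1 13.9 20.6] z [-79.  -59.  -42.1]
grip 1881 x [ 9.7 21.8 33.4] y [-11.4  -0.6   9.8] z [-9.5 -8.1 -5.9]
[285.18644965   0.         251.88343278] [(215, [-18.0, 36.0, 74.0]), (225, [-27.0, 36.0, 74.0]), (235, [8.0, 21.0, -18.0]), (245, [7.0, 20.0, -28.0]), (255, [12.0, 17.0, -46.0]), (265, [13.0, 16.0, -54.0]), (275, [12.0, 15.0, -60.0]), (285, [17.0, 13.0, -72.0]), (295, [17.0, 12.0, -77.0]), (305, [17.0, 12.0, -82.0])]
[[0.517, 0.172, 0.103], [0.515, 0.176, 0.109], [0.501, 0.26, 0.101], [0.514, 0.176, 0.103]] 0.025
```

The trigger is centred in tool x. However, the depth puts the fingertips about 10 mm *behind* the reported TCP rather than 25 mm ahead, so they passed over the trigger. I'll open, then confirm the tip height with the side camera and check the body clearance.

Call:
{"fn": "jog_arm", "kwargs": {"increments": [{"dx": 0,"dy": 0,"dz": 0,"ax": 0,"ay": 0,"az": 0,"gripper": 1},{"dx": 0,"dy": 0,"dz": 0,"ax": 0,"ay": 0,"az": 0,"gripper": 1},{"dx": 0,"dy": 0,"dz": 0,"ax": 0,"ay": 0,"az": 0,"gripper": 1},{"dx": 0,"dy": 0,"dz": 0,"ax": 0,"ay": 0,"az": 0,"gripper": 1},{"dx": 0,"dy": 0,"dz": 0,"ax": 0,"ay": 0,"az": 0,"gripper": 1},{"dx": 0,"dy": 0,"dz": 0,"ax": 0,"ay": 0,"az": 0,"gripper": 1}]}}

```text
time: 5.85
eef_pos: [0.5059, 0.2193, 0.0732]
tcp_rot: [0.996, 0.084, -0.0, 0.0]
contact_force: [-0.4, -1.1, 0.4]
opening: 0.999
finger_force: 0.0
```

Run:
```python
from h import *
from scipy.spatial.transform import Rotation as R
s=get_state(); f,W,r=snap("wrist"); T=R.from_quat(s["tcp_rot"]).as_matrix(); L=((W-s["eef_pos"])@T)*1e3
print(s["eef_pos"],s["opening"],s["contact_force"])
for n,(u0,u1,v0,v1) in dict(body=(210,300,322,380),R=(338,385,232,290),L=(120,168,232,290)).items():
    q=L[v0:v1,u0:u1].reshape(-1,3); q=q[q[:,2]<20]; print(n,len(q),np.percentile(q,[2,50,98],axis=0).round().tolist(),"maxz",np.sort(q[:,2])[-5:].round(1))
f,W,r=snap("side"); cv2.imwrite("pics/s2.png",f); P=(W-s["eef_pos"])@T*1e3; F=f.astype(int)
m=(abs(P[...,0])<14)&(abs(P[...,1])>25)&(abs(P[...,1])<62)&(P[...,2]<60)&(P[...,2]>-80)
for lo in range(-60,60,5):
    k=m&(P[...,2]>=lo)&(P[...,2]<lo+5)
    if k.sum(): print(lo,k.sum(),F[k].mean(0).round(),np.percentile(P[k][:,1],[0,50,100]).round())
```

```text
[0.50594529 0.21930095 0.07324144] 0.9988596089500463 [-0.40132905 -1.09273241  0.39126383]
body 5198 [[10.0, -10.0, -104.0], [11.0, 1.0, -91.0], [20.0, 12.0, -81.0]] maxz [-79.4 -79.4 -79.3 -79.3 -78.9]
R 2215 [[-9.0, 42.0, -66.0], [8.0, 43.0, -42.0], [12.0, 55.0, -23.0]] maxz [-20.1 -20.1 -20.1 -19.7 -19.7]
L 2245 [[-9.0, -55.0, -66.0], [8.0, -43.0, -42.0], [12.0, -42.0, -22.0]] maxz [-19.1 -19.  -18.8 -18.6 -18.2]
-60 9 [49. 57. 69.] [-46. -41.  55.]
-55 10 [64. 73. 87.] [-45.  50.  61.]
-50 14 [49. 57. 70.] [-47.   3.  60.]
-45 11 [40. 47. 59.] [-47. -40.  57.]
-40 12 [51. 58. 70.] [-48.  46.  58.]
-35 14 [42. 49. 61.] [-48. -41.  57.]
-30 11 [64. 72. 83.] [-43.  48.  55.]
-25 7 [58. 67. 79.] [-43. -39.  52.]
-20 5 [65. 75. 88.] [-44. -41.  50.]
-15 1 [120. 134. 141.] [41. 41. 41.]
-10 3 [ 96. 107. 116.] [35. 37. 37.]
-5 9 [ 87.  97. 108.] [26. 37. 39.]
0 5 [ 73.  86. 103.] [33. 38. 42.]
5 4 [ 72.  93. 127.] [33. 38. 43.]
10 6 [ 72.  94. 131.] [29. 33. 39.]
```

Both cameras agree that the whole gripper stands 30 mm farther back than the reported TCP implies: open tips are at -18 mm and the body at -79 mm. I'll allow for that, lower by 30 mm and squeeze again.

Call:
{"fn": "jog_arm", "kwargs": {"increments": [{"dx": 0,"dy": 0,"dz": -0.12,"ax": 0,"ay": 0,"az": 0,"gripper": 1},{"dx": 0,"dy": 0,"dz": -0.25,"ax": 0,"ay": 0,"az": 0,"gripper": 1},{"dx": 0,"dy": 0,"dz": -0.25,"ax": 0,"ay": 0,"az": 0,"gripper": 1}]}}

```text
time: 6.25
eef_pos: [0.5031, 0.2189, 0.0396]
tcp_rot: [0.996, 0.084, -0.003, 0.0]
contact_force: [-0.6, 0.2, -0.5]
opening: 0.999
finger_force: 0.0
```

Call:
{"fn": "jog_arm", "kwargs": {"increments": [{"dx": 0,"dy": 0,"dz": 0,"ax": 0,"ay": 0,"az": 0,"gripper": -1},{"dx": 0,"dy": 0,"dz": 0,"ax": 0,"ay": 0,"az": 0,"gripper": -1},{"dx": 0,"dy": 0,"dz": 0,"ax": 0,"ay": 0,"az": 0,"gripper": -1},{"dx": 0,"dy": 0,"dz": 0,"ax": 0,"ay": 0,"az": 0,"gripper": -1},{"dx": 0,"dy": 0,"dz": 0,"ax": 0,"ay": 0,"az": 0,"gripper": -1},{"dx": 0,"dy": 0,"dz": 0,"ax": 0,"ay": 0,"az": 0,"gripper": -1},{"dx": 0,"dy": 0,"dz": 0,"ax": 0,"ay": 0,"az": 0,"gripper": -1},{"dx": 0,"dy": 0,"dz": 0,"ax": 0,"ay": 0,"az": 0,"gripper": -1}], "force": 30}}

```text
time: 7.05
eef_pos: [0.5066, 0.2187, 0.0447]
tcp_rot: [0.996, 0.084, 0.0, 0.001]
contact_force: [-3.3, -4.4, 5.0]
opening: 0.447
finger_force: 33.5
```

Run:
```python
from h import *
from scipy.spatial.transform import Rotation as R
s=get_state(); f,W,r=snap("wrist"); cv2.imwrite("pics/w8.png",f); T=R.from_quat(s["tcp_rot"]).as_matrix(); L=((W-s["eef_pos"])@T)*1e3
print(s["eef_pos"],s["opening"]*85,s["contact_force"],s["finger_force"])
m=(abs(L[...,0]-14)<14)&(abs(L[...,1])<42)&(L[...,2]>-45)&(L[...,2]<-20)&(f.max(-1)>90)
v,u=np.nonzero(m); q=L[m]
k=q[:,2]>-41
for x0 in range(0,30,4):
    w=q[(q[:,0]>=x0)&(q[:,0]<x0+4)]; print(x0,len(w),np.percentile(w,[5,50,95],axis=0).round().tolist() if len(w) else '')
```

```text
[0.50656052 0.21873978 0.0447123 ] 38.0256007607519 [-3.32261844 -4.400778    4.97507273] 33.52573765441775
0 310 [[0.0, 8.0, -37.0], [2.0, 11.0, -36.0], [4.0, 18.0, -23.0]]
4 265 [[4.0, -33.0, -43.0], [6.0, 13.0, -34.0], [8.0, 27.0, -22.0]]
8 813 [[9.0, -25.0, -44.0], [11.0, 13.0, -34.0], [12.0, 25.0, -23.0]]
12 200 [[12.0, -19.0, -35.0], [14.0, 14.0, -34.0], [16.0, 20.0, -24.0]]
16 208 [[16.0, 12.0, -35.0], [18.0, 15.0, -34.0], [20.0, 20.0, -23.0]]
20 213 [[20.0, 13.0, -35.0], [22.0, 16.0, -34.0], [24.0, 21.0, -24.0]]
24 217 [[24.0, 14.0, -35.0], [26.0, 17.0, -34.0], [28.0, 22.0, -23.0]]
28 0
```

Opening is 38 mm (39 nominal at full squeeze), and the trigger end has come in against the grip. So the squeeze is complete. I'll release, rise and check that it sprang back.

Call:
{"fn": "jog_arm", "kwargs": {"increments": [{"dx": 0,"dy": 0,"dz": 0,"ax": 0,"ay": 0,"az": 0,"gripper": 1},{"dx": 0,"dy": 0,"dz": 0,"ax": 0,"ay": 0,"az": 0,"gripper": 1},{"dx": 0,"dy": 0,"dz": 0,"ax": 0,"ay": 0,"az": 0,"gripper": 1},{"dx": 0,"dy": 0,"dz": 0,"ax": 0,"ay": 0,"az": 0,"gripper": 1},{"dx": 0,"dy": 0,"dz": 0,"ax": 0,"ay": 0,"az": 0,"gripper": 1},{"dx": 0,"dy": 0,"dz": 0,"ax": 0,"ay": 0,"az": 0,"gripper": 1},{"dx": 0,"dy": 0,"dz": 0.3,"ax": 0,"ay": 0,"az": 0,"gripper": 1},{"dx": 0,"dy": 0,"dz": 0.65,"ax": 0,"ay": 0,"az": 0,"gripper": 1},{"dx": 0,"dy": 0,"dz": 1,"ax": 0,"ay": 0,"az": 0,"gripper": 1},{"dx": 0,"dy": 0,"dz": 1,"ax": 0,"ay": 0,"az": 0,"gripper": 1}]}}

```text
time: 8.1
eef_pos: [0.5102, 0.221, 0.1713]
tcp_rot: [0.996, 0.084, 0.007, -0.001]
contact_force: [0.9, -0.4, 0.6]
opening: 0.999
finger_force: 0.0
```

Run:
```python
from h import *
f,W,r=snap("wrist"); s=get_state(); print(s["eef_pos"],s["opening"],s["time"])
t=np.array([.4985,.2163]); a=np.radians(9.6); ex=np.array([np.cos(a),np.sin(a)]); gx=np.array([np.sin(a),-np.cos(a)])
q=W.reshape(-1,3); b=f.reshape(-1,3).max(1); X=(q[:,:2]-t)@ex*1e3; G=(q[:,:2]-t)@gx*1e3
m=(X>4)&(X<13)&(G>5.5)&(G<60)&(q[:,2]>.07)&(q[:,2]<.09)
print(m.sum(),np.percentile(G[m],[2,50,98]))
```

```text
[0.50839843 0.22045129 0.16780897] 0.9975093285435191 8.15
136 [23.53546249 28.71054507 34.12735728]
```

The trigger has sprung back, with its end at 28.7 mm as before (28.9 mm). Now I travel to the die.

Call:
{"fn": "jog_arm", "kwargs": {"increments": [{"dx": -0.27,"dy": -1,"dz": 0.2,"ax": 0,"ay": 0,"az": 0,"gripper": 1},{"dx": -0.27,"dy": -1,"dz": 0.2,"ax": 0,"ay": 0,"az": 0,"gripper": 1},{"dx": -0.27,"dy": -1,"dz": 0.2,"ax": 0,"ay": 0,"az": 0,"gripper": 1}]}}

```text
time: 8.45
eef_pos: [0.4719, 0.0977, 0.1862]
tcp_rot: [0.996, 0.084, -0.001, 0.0]
contact_force: [0.3, -0.2, 0.5]
opening: 1.004
finger_force: 0.0
```

Call:
{"fn": "jog_arm", "kwargs": {"increments": [{"dx": 0,"dy": -1,"dz": 0,"ax": 0,"ay": 0,"az": 0,"gripper": 1},{"dx": 0,"dy": -1,"dz": 0,"ax": 0,"ay": 0,"az": 0,"gripper": 1},{"dx": 0,"dy": -1,"dz": 0,"ax": 0,"ay": 0,"az": 0,"gripper": 1}]}}

```text
time: 8.75
eef_pos: [0.4725, -0.0233, 0.186]
tcp_rot: [0.997, 0.082, -0.001, 0.0]
contact_force: [0.0, 0.7, 0.4]
opening: 1.0
finger_force: 0.0
```

Call:
{"fn": "jog_arm", "kwargs": {"increments": [{"dx": 0,"dy": -1,"dz": 0,"ax": 0,"ay": 0,"az": 0,"gripper": 1},{"dx": 0,"dy": -1,"dz": 0,"ax": 0,"ay": 0,"az": 0,"gripper": 1},{"dx": 0,"dy": -1,"dz": 0,"ax": 0,"ay": 0,"az": 0,"gripper": 1}]}}

```text
time: 9.05
eef_pos: [0.4726, -0.1434, 0.1859]
tcp_rot: [0.997, 0.082, -0.001, -0.0]
contact_force: [-0.2, 0.1, -0.8]
opening: 1.001
finger_force: 0.0
```

Call:
{"fn": "jog_arm", "kwargs": {"increments": [{"dx": 0,"dy": -1,"dz": 0,"ax": 0,"ay": 0,"az": -0.115,"gripper": 1},{"dx": 0,"dy": -1,"dz": 0,"ax": 0,"ay": 0,"az": -0.115,"gripper": 1},{"dx": 0,"dy": -1,"dz": 0,"ax": 0,"ay": 0,"az": -0.115,"gripper": 1},{"dx": 0,"dy": -1,"dz": 0,"ax": 0,"ay": 0,"az": -0.115,"gripper": 1}]}}

```text
time: 9.45
eef_pos: [0.4727, -0.2622, 0.1858]
tcp_rot: [1.0, -0.008, -0.001, -0.001]
contact_force: [0.0, -0.3, -0.3]
opening: 1.0
finger_force: 0.0
```

Call:
{"fn": "jog_arm", "kwargs": {"increments": [{"dx": 0,"dy": -0.92,"dz": 0,"ax": 0,"ay": 0,"az": -0.115,"gripper": 1},{"dx": 0,"dy": -0.92,"dz": 0,"ax": 0,"ay": 0,"az": -0.115,"gripper": 1},{"dx": 0,"dy": -0.92,"dz": 0,"ax": 0,"ay": 0,"az": -0.115,"gripper": 1},{"dx": 0,"dy": -0.92,"dz": 0,"ax": 0,"ay": 0,"az": -0.115,"gripper": 1},{"dx": 0,"dy": -0.92,"dz": 0,"ax": 0,"ay": 0,"az": -0.115,"gripper": 1}]}}

```text
time: 9.95
eef_pos: [0.4735, -0.3686, 0.1864]
tcp_rot: [0.995, -0.096, -0.001, -0.001]
contact_force: [-0.3, 0.5, 0.0]
opening: 1.002
finger_force: 0.0
```

```bash
python3 die.py w9
```

```text
[ 0.47363282 -0.36843224  0.18666825] [ 9.95437524e-01 -9.54099198e-02 -5.35346216e-04 -8.92789523e-04] [-0.83  0.16  1.8   0.    1.18  0.93] 10.0
1636 ((473.9991455078125, -371.378662109375), (63.884765625, 43.94697952270508), 79.44203186035156) 0.011929200090267655 [[447.0, -399.0], [490.0, -407.0], [501.0, -344.0], [458.0, -336.0]]
490 ((474.01873779296875, -371.892578125), (13.38579273223877, 35.62501907348633), 78.99505615234375) 0.05391421565553964 [[455.0, -375.0], [490.0, -382.0], [493.0, -369.0], [458.0, -362.0]]
```

The wrist check gives the die at (0.474, -0.3715), yaw -11°. I descend and grasp the rib.

Call:
{"fn": "jog_arm", "kwargs": {"increments": [{"dx": 0,"dy": -0.02,"dz": -0.3,"ax": 0,"ay": 0,"az": 0,"gripper": 1},{"dx": 0,"dy": -0.02,"dz": -0.6,"ax": 0,"ay": 0,"az": 0,"gripper": 1},{"dx": 0,"dy": -0.02,"dz": -0.9,"ax": 0,"ay": 0,"az": 0,"gripper": 1},{"dx": 0,"dy": -0.02,"dz": -0.9,"ax": 0,"ay": 0,"az": 0,"gripper": 1}]}}

```text
time: 10.4
eef_pos: [0.4706, -0.3677, 0.0734]
tcp_rot: [0.995, -0.095, -0.005, -0.004]
contact_force: [-0.9, 0.8, -0.5]
opening: 1.001
finger_force: 0.0
```

Call:
{"fn": "jog_arm", "kwargs": {"increments": [{"dx": 0,"dy": 0,"dz": -0.2,"ax": 0,"ay": 0,"az": 0,"gripper": 1},{"dx": 0,"dy": 0,"dz": -0.4,"ax": 0,"ay": 0,"az": 0,"gripper": 1},{"dx": 0,"dy": 0,"dz": -0.56,"ax": 0,"ay": 0,"az": 0,"gripper": 1},{"dx": 0,"dy": 0,"dz": -0.56,"ax": 0,"ay": 0,"az": 0,"gripper": 1}]}}

```text
time: 10.8
eef_pos: [0.4729, -0.3711, 0.0112]
tcp_rot: [0.995, -0.096, -0.001, -0.001]
contact_force: [-0.1, -0.1, -0.4]
opening: 1.001
finger_force: 0.0
```

Call:
{"fn": "jog_arm", "kwargs": {"increments": [{"dx": 0,"dy": 0,"dz": 0,"ax": 0,"ay": 0,"az": 0,"gripper": -1},{"dx": 0,"dy": 0,"dz": 0,"ax": 0,"ay": 0,"az": 0,"gripper": -1},{"dx": 0,"dy": 0,"dz": 0,"ax": 0,"ay": 0,"az": 0,"gripper": -1},{"dx": 0,"dy": 0,"dz": 0,"ax": 0,"ay": 0,"az": 0,"gripper": -1},{"dx": 0,"dy": 0,"dz": 0,"ax": 0,"ay": 0,"az": 0,"gripper": -1},{"dx": 0,"dy": 0,"dz": 0,"ax": 0,"ay": 0,"az": 0,"gripper": -1},{"dx": 0,"dy": 0,"dz": 0,"ax": 0,"ay": 0,"az": 0,"gripper": -1},{"dx": 0,"dy": 0,"dz": 0,"ax": 0,"ay": 0,"az": 0,"gripper": -1},{"dx": 0,"dy": 0,"dz": 0,"ax": 0,"ay": 0,"az": 0,"gripper": -1},{"dx": 0,"dy": 0,"dz": 0,"ax": 0,"ay": 0,"az": 0,"gripper": -1}], "force": 80}}

```text
time: 11.8
eef_pos: [0.474, -0.3736, 0.013]
tcp_rot: [0.995, -0.097, 0.0, 0.0]
contact_force: [-0.1, 1.4, 5.1]
opening: 0.151
finger_force: 79.3
```

The rib is gripped (opening 12.9 mm, 79 N). I lift it, carry it over and turn it to the fixture.

Call:
{"fn": "jog_arm", "kwargs": {"increments": [{"dx": 0,"dy": 0,"dz": 0.2,"ax": 0,"ay": 0,"az": 0,"gripper": -1},{"dx": 0,"dy": 0,"dz": 0.5,"ax": 0,"ay": 0,"az": 0,"gripper": -1},{"dx": 0,"dy": 0,"dz": 0.9,"ax": 0,"ay": 0,"az": 0,"gripper": -1},{"dx": 0,"dy": 0,"dz": 0.9,"ax": 0,"ay": 0,"az": 0,"gripper": -1}]}}

```text
time: 12.2
eef_pos: [0.4763, -0.3764, 0.1265]
tcp_rot: [0.995, -0.096, 0.005, 0.004]
contact_force: [1.5, -1.8, -3.2]
opening: 0.152
finger_force: 78.9
```

Call:
{"fn": "jog_arm", "kwargs": {"increments": [{"dx": 0.1,"dy": 0.33,"dz": 0,"ax": 0,"ay": 0,"az": 0.05,"gripper": -1},{"dx": 0.2,"dy": 0.66,"dz": 0,"ax": 0,"ay": 0,"az": 0.1,"gripper": -1},{"dx": 0.32,"dy": 0.99,"dz": 0,"ax": 0,"ay": 0,"az": 0.13,"gripper": -1}]}}

```text
time: 12.5
eef_pos: [0.51, -0.2522, 0.1169]
tcp_rot: [1.0, 0.006, -0.002, -0.002]
contact_force: [0.5, -0.0, -4.6]
opening: 0.15
finger_force: 79.3
```

Call:
{"fn": "jog_arm", "kwargs": {"increments": [{"dx": 0.1,"dy": 0.33,"dz": 0,"ax": 0,"ay": 0,"az": 0.05,"gripper": -1},{"dx": 0.2,"dy": 0.66,"dz": 0,"ax": 0,"ay": 0,"az": 0.1,"gripper": -1},{"dx": 0.32,"dy": 0.99,"dz": 0,"ax": 0,"ay": 0,"az": 0.13,"gripper": -1}]}}

```text
time: 12.8
eef_pos: [0.5484, -0.1333, 0.1169]
tcp_rot: [0.994, 0.109, -0.002, -0.001]
contact_force: [1.4, 0.0, -3.9]
opening: 0.154
finger_force: 79.3
```

Call:
{"fn": "jog_arm", "kwargs": {"increments": [{"dx": 0.1,"dy": 0.33,"dz": 0,"ax": 0,"ay": 0,"az": 0,"gripper": -1},{"dx": 0.2,"dy": 0.66,"dz": 0,"ax": 0,"ay": 0,"az": 0,"gripper": -1},{"dx": 0.32,"dy": 0.99,"dz": 0,"ax": 0,"ay": 0,"az": 0,"gripper": -1},{"dx": 0.32,"dy": 0.99,"dz": 0,"ax": 0,"ay": 0,"az": 0,"gripper": -1},{"dx": 0.32,"dy": 0.99,"dz": 0,"ax": 0,"ay": 0,"az": 0,"gripper": -1}]}}

```text
time: 13.3
eef_pos: [0.587, -0.0156, 0.1172]
tcp_rot: [0.994, 0.109, -0.002, -0.0]
contact_force: [-0.8, -1.2, -4.2]
opening: 0.152
finger_force: 79.7
```

Call:
{"fn": "jog_arm", "kwargs": {"increments": [{"dx": 0,"dy": 0,"dz": -0.2,"ax": 0,"ay": 0,"az": 0,"gripper": -1},{"dx": 0,"dy": 0,"dz": -0.4,"ax": 0,"ay": 0,"az": 0,"gripper": -1},{"dx": 0,"dy": 0,"dz": -0.6,"ax": 0,"ay": 0,"az": 0,"gripper": -1},{"dx": 0,"dy": 0,"dz": -0.6,"ax": 0,"ay": 0,"az": 0,"gripper": -1}]}}

```text
time: 13.7
eef_pos: [0.5837, -0.0174, 0.0425]
tcp_rot: [0.994, 0.106, -0.006, -0.002]
contact_force: [-0.9, 0.1, -5.8]
opening: 0.155
finger_force: 79.5
```

```bash
cat > fit.py <<'E'
from h import *
import sys
from scipy.spatial.transform import Rotation as R
s=get_state(); f,W,r=snap("wrist"); n=sys.argv[1]; cv2.imwrite("pics/%s.png"%n,f); np.savez("pics/%s.npz"%n,f=f,W=W)
T=R.from_quat(s["tcp_rot"]).as_matrix(); print(s["eef_pos"].round(4),"yaw",round(float(np.degrees(np.arctan2(T[1,0],T[0,0]))),2),"tilt",T[:2,2].round(4),"F",s["contact_force"].round(1),"M",s["wrist_torque"].round(2),s["opening"],s["time"])
a=np.radians(12.4); C=np.array([[np.cos(a),np.sin(a)],[-np.sin(a),np.cos(a)]])
X=(W[...,:2]-[.605,-.0135])@C.T*1e3; Z=W[...,2]*1e3; F=f.astype(int)
brass=(F[...,2]-F[...,0]>60)&(F[...,1]-F[...,0]>40)
def bx(n,m):
    if m.sum()<20: print(n,m.sum()); return
    q=cv2.minAreaRect(X[m].astype(np.float32)); print(n,m.sum(),np.round(q[0],1),np.round(q[1],1),round(q[2],2),"z",np.percentile(Z[m],[5,50,95]).round(1), "x",np.percentile(X[m][:,0],[1,99]).round(1))
reg=(abs(X[...,0])<90)&(abs(X[...,1])<75)
bx("brass<",reg&brass&(abs(X[...,1])<45)&(X[...,0]<35)&(Z<60)&(Z>23))
steel=reg&~brass&(Z>36.5)&(Z<42)&(abs(X[...,1])<46)&(X[...,0]>12)&(X[...,0]<54)
bx("fence",steel&(F.max(-1)>90))
for sg in(1,-1): bx("cheek%d"%sg,reg&(Z>36)&(Z<40.5)&(abs(X[...,1]*sg-60)<9)&(X[...,0]>15)&(X[...,0]<66))
bx("housing",reg&(Z>42.5)&(Z<47)&(X[...,0]>60))
E
python3 fit.py w10
```

```text
[ 0.5837 -0.0174  0.0425] yaw 12.23 tilt [-0.0117  0.002 ] F [-0.9  0.1 -5.8] M [ 0.05  0.07 -0.  ] 0.15481328730633448 13.7
brass< 4483 [-20.2   1.1] [64.3 41. ] 89.77 z [34.5 41.2 48.7] x [-35.8   0.1]
fence 4506 [27.5 -0.2] [14.1 90.2] 0.0 z [38.3 39.5 40.5] x [20.7 34.4]
cheek1 1958 [48.4 59.3] [35.1 14.9] 0.54 z [36.8 38.  39.1] x [31.1 65.7]
cheek-1 1994 [ 48.1 -60. ] [14.6 35.5] 89.89 z [36.8 37.9 39.1] x [31.  65.6]
housing 13774 [78.  -0.4] [ 22.3 129.5] 0.02 z [42.9 44.  45.2] x [67.5 88.6]
```

The fixture fit is clean: the fence is at 0.0°, the die within 0.3° and 1 mm of centre, with a gap of about 20 mm. I lower it onto the board.

Call:
{"fn": "jog_arm", "kwargs": {"increments": [{"dx": 0,"dy": -0.01,"dz": -0.06,"ax": 0,"ay": 0,"az": 0,"gripper": -1},{"dx": 0,"dy": -0.01,"dz": -0.1,"ax": 0,"ay": 0,"az": 0,"gripper": -1},{"dx": 0,"dy": -0.01,"dz": -0.13,"ax": 0,"ay": 0,"az": 0,"gripper": -1},{"dx": 0,"dy": -0.01,"dz": -0.13,"ax": 0,"ay": 0,"az": 0,"gripper": -1},{"dx": 0,"dy": -0.01,"dz": -0.13,"ax": 0,"ay": 0,"az": 0,"gripper": -1},{"dx": 0,"dy": -0.01,"dz": -0.13,"ax": 0,"ay": 0,"az": 0,"gripper": -1}]}}

```text
time: 14.35
eef_pos: [0.5892, -0.0181, 0.0331]
tcp_rot: [0.994, 0.108, 0.001, 0.0]
contact_force: [0.1, 0.2, -2.5]
opening: 0.153
finger_force: 80.0
```

```bash
python3 fit.py w11
```

```text
[ 0.5892 -0.0181  0.0331] yaw 12.35 tilt [ 0.0012 -0.0004] F [ 0.1  0.2 -2.5] M [-0.08 -0.03 -0.04] 0.15318900785185247 14.35
brass< 4605 [-14.7  -0.7] [64.6 40.5] 89.97 z [27.1 32.  50.2] x [-30.5   5.3]
fence 4901 [27.6 -0.2] [90.3 14.1] 89.97 z [38.2 39.5 40.5] x [20.8 34.5]
cheek1 2178 [48.2 59.2] [35.7 14.7] 0.03 z [36.8 38.  39. ] x [30.6 65.6]
cheek-1 2146 [ 48.3 -60. ] [15.1 35.1] 89.61 z [36.8 38.  39.1] x [31.  65.7]
housing 14982 [78.  -0.3] [ 22.3 129.8] 0.11 z [42.9 44.  45.2] x [67.6 88.6]
```

The die rests on the board, square to the fence, 0.5 mm off its middle, with a gap of about 15 mm. I advance gently along fixture +x.

Call:
{"fn": "jog_arm", "kwargs": {"increments": [{"dx": 0.024,"dy": 0.006,"dz": -0.004,"ax": 0,"ay": 0,"az": 0,"gripper": -1},{"dx": 0.049,"dy": 0.012,"dz": -0.004,"ax": 0,"ay": 0,"az": 0,"gripper": -1},{"dx": 0.073,"dy": 0.018,"dz": -0.004,"ax": 0,"ay": 0,"az": 0,"gripper": -1},{"dx": 0.098,"dy": 0.024,"dz": -0.004,"ax": 0,"ay": 0,"az": 0,"gripper": -1},{"dx": 0.114,"dy": 0.028,"dz": -0.004,"ax": 0,"ay": 0,"az": 0,"gripper": -1},{"dx": 0.13,"dy": 0.031,"dz": -0.004,"ax": 0,"ay": 0,"az": 0,"gripper": -1},{"dx": 0.147,"dy": 0.035,"dz": -0.004,"ax": 0,"ay": 0,"az": 0,"gripper": -1},{"dx": 0.163,"dy": 0.039,"dz": -0.004,"ax": 0,"ay": 0,"az": 0,"gripper": -1},{"dx": 0.163,"dy": 0.039,"dz": -0.004,"ax": 0,"ay": 0,"az": 0,"gripper": -1},{"dx": 0.163,"dy": 0.039,"dz": -0.004,"ax": 0,"ay": 0,"az": 0,"gripper": -1}]}}

```text
time: 15.4
eef_pos: [0.6067, -0.0139, 0.0332]
tcp_rot: [0.994, 0.108, -0.003, 0.0]
contact_force: [-8.8, -1.6, 7.4]
opening: 0.154
finger_force: 81.4
```

```bash
python3 fit.py w12
```

```text
[ 0.6067 -0.0139  0.0332] yaw 12.41 tilt [-0.0055 -0.0011] F [-8.8 -1.6  7.4] M [-0.36  1.38  0.1 ] 0.1538901515012042 15.4
brass< 3612 [ 1.9 -0.5] [37.9 64.6] 0.47 z [31.2 32.2 52.5] x [-12.8  20.4]
fence 4616 [30. -0.] [14.6 90.1] 0.08 z [38.2 39.5 40.5] x [23.2 37. ]
cheek1 1966 [48.1 59.3] [35.8 14.7] 0.21 z [36.8 38.  39.1] x [30.8 65.9]
cheek-1 1934 [ 48.3 -59.9] [35.2 14.5] 0.07 z [36.9 38.  39. ] x [31.2 65.8]
housing 13464 [78.5 -0.4] [ 21.7 129.5] 0.2 z [42.9 44.  45.1] x [67.9 88.8]
```

The fence is at 2.4 mm, but the downward load (about 11 N) is adding friction. I ease up 1 mm and continue.

Call:
{"fn": "jog_arm", "kwargs": {"increments": [{"dx": 0,"dy": 0,"dz": 0.008,"ax": 0,"ay": 0,"az": 0,"gripper": -1},{"dx": 0.012,"dy": 0.003,"dz": 0.008,"ax": 0,"ay": 0,"az": 0,"gripper": -1},{"dx": 0.024,"dy": 0.005,"dz": 0.008,"ax": 0,"ay": 0,"az": 0,"gripper": -1},{"dx": 0.036,"dy": 0.008,"dz": 0.008,"ax": 0,"ay": 0,"az": 0,"gripper": -1},{"dx": 0.048,"dy": 0.01,"dz": 0.008,"ax": 0,"ay": 0,"az": 0,"gripper": -1},{"dx": 0.057,"dy": 0.013,"dz": 0.008,"ax": 0,"ay": 0,"az": 0,"gripper": -1},{"dx": 0.057,"dy": 0.013,"dz": 0.008,"ax": 0,"ay": 0,"az": 0,"gripper": -1},{"dx": 0.057,"dy": 0.013,"dz": 0.008,"ax": 0,"ay": 0,"az": 0,"gripper": -1}]}}

```text
time: 16.25
eef_pos: [0.6118, -0.0127, 0.0333]
tcp_rot: [0.994, 0.108, -0.005, 0.0]
contact_force: [-10.8, -3.9, 7.7]
opening: 0.155
finger_force: 81.5
```

```bash
python3 fit.py w13
```

```text
[ 0.6118 -0.0127  0.0333] yaw 12.44 tilt [-0.0102 -0.0018] F [-10.8  -3.9   7.7] M [-0.7   1.9   0.05] 0.15493706234748797 16.25
brass< 3600 [ 6.9 -0.4] [38.2 64.2] 0.27 z [31.2 32.2 52.4] x [-7.6 25.5]
fence 4571 [35.2 -0.1] [90.  14.4] 89.9 z [38.2 39.5 40.5] x [28.5 42.2]
cheek1 1894 [48.2 59.4] [14.8 35.4] 89.66 z [36.8 37.9 39. ] x [31.  65.7]
cheek-1 1892 [ 48.2 -59.9] [35.4 15. ] 0.39 z [36.8 37.9 39. ] x [31.  65.7]
housing 13039 [78.3 -0.4] [129.4  21.5] 89.99 z [42.9 44.  45. ] x [68.  88.9]
```

The fence is at 7.6 mm, square, with the tool pitched 0.6° by the load. I correct the pitch, ease up slightly and add the rest.

Call:
{"fn": "jog_arm", "kwargs": {"increments": [{"dx": 0,"dy": 0,"dz": 0.004,"ax": 0.001,"ay": -0.004,"az": 0,"gripper": -1},{"dx": 0.006,"dy": 0.001,"dz": 0.004,"ax": 0.001,"ay": -0.007,"az": 0,"gripper": -1},{"dx": 0.012,"dy": 0.003,"dz": 0.004,"ax": 0.001,"ay": -0.007,"az": 0,"gripper": -1},{"dx": 0.018,"dy": 0.004,"dz": 0.004,"ax": 0.001,"ay": -0.007,"az": 0,"gripper": -1},{"dx": 0.022,"dy": 0.005,"dz": 0.004,"ax": 0.001,"ay": -0.007,"az": 0,"gripper": -1},{"dx": 0.022,"dy": 0.005,"dz": 0.004,"ax": 0.001,"ay": -0.007,"az": 0,"gripper": -1},{"dx": 0.022,"dy": 0.005,"dz": 0.004,"ax": 0.001,"ay": -0.007,"az": 0,"gripper": -1}]}}

```text
time: 17.0
eef_pos: [0.6132, -0.0124, 0.0332]
tcp_rot: [0.994, 0.108, -0.001, 0.0]
contact_force: [-13.0, -6.0, 6.7]
opening: 0.155
finger_force: 81.6
```

```bash
python3 fit.py w14
```

```text
[ 0.6132 -0.0124  0.0332] yaw 12.45 tilt [-0.0024 -0.0005] F [-13.   -6.    6.7] M [-0.94  2.26 -0.  ] 0.15486282323999204 17.0
brass< 3613 [ 8.5 -0.4] [38.1 64.5] 0.8 z [31.2 32.2 52.8] x [-6.1 27. ]
fence 4585 [36.7 -0.1] [90.1 14.4] 89.96 z [38.3 39.5 40.5] x [29.9 43.6]
cheek1 1871 [48.3 59.3] [35.1 14.7] 0.53 z [36.8 38.  39. ] x [31.4 65.7]
cheek-1 1857 [ 48.4 -59.7] [35.  14.8] 1.07 z [36.9 38.  39. ] x [31.3 65.7]
housing 12938 [78.4 -0.3] [ 21.7 129.4] 0.02 z [42.9 44.  45.1] x [68.1 88.8]
```

The fence is at about 8.9 mm. I ease the downward load further, which itself lets the die advance, and push slightly.

Call:
{"fn": "jog_arm", "kwargs": {"increments": [{"dx": 0,"dy": 0,"dz": 0.008,"ax": 0,"ay": 0,"az": 0,"gripper": -1},{"dx": 0.003,"dy": 0,"dz": 0.016,"ax": 0,"ay": 0,"az": 0,"gripper": -1},{"dx": 0.005,"dy": 0.001,"dz": 0.016,"ax": 0,"ay": 0,"az": 0,"gripper": -1},{"dx": 0.005,"dy": 0.001,"dz": 0.016,"ax": 0,"ay": 0,"az": 0,"gripper": -1},{"dx": 0.005,"dy": 0.001,"dz": 0.016,"ax": 0,"ay": 0,"az": 0,"gripper": -1}]}}

```text
time: 17.55
eef_pos: [0.6135, -0.0123, 0.0332]
tcp_rot: [0.994, 0.108, -0.001, 0.0]
contact_force: [-9.4, -6.2, -0.9]
opening: 0.153
finger_force: 80.2
```

```bash
python3 fit.py w15
```

```text
[ 0.6135 -0.0123  0.0332] yaw 12.44 tilt [-0.0021 -0.0005] F [-9.4 -6.2 -0.9] M [-0.98  1.68 -0.02] 0.1532829689021553 17.55
brass< 3613 [ 8.3 -0.3] [39.2 64.1] 0.17 z [31.2 32.2 52.7] x [-5.9 27.3]
fence 4598 [36.9  0. ] [90.5 14.6] 89.96 z [38.2 39.5 40.5] x [30.2 43.9]
cheek1 1875 [48.2 59.3] [14.7 35.6] 89.97 z [36.8 38.  39. ] x [31.  65.6]
cheek-1 1867 [ 48.2 -60. ] [14.9 35.7] 89.89 z [36.8 38.  39. ] x [31.1 65.6]
housing 12827 [78.5 -0.3] [129.3  21.3] 89.99 z [42.9 44.  45.1] x [67.9 89. ]
```

The downward load is now light, and the fence is at about 9.3 mm, square. One last nudge of 1 mm, with the side load relieved.

Call:
{"fn": "jog_arm", "kwargs": {"increments": [{"dx": 0.005,"dy": -0.003,"dz": 0,"ax": 0,"ay": 0,"az": 0,"gripper": -1},{"dx": 0.01,"dy": -0.006,"dz": 0,"ax": 0,"ay": 0,"az": 0,"gripper": -1},{"dx": 0.01,"dy": -0.006,"dz": 0,"ax": 0,"ay": 0,"az": 0,"gripper": -1},{"dx": 0.01,"dy": -0.006,"dz": 0,"ax": 0,"ay": 0,"az": 0,"gripper": -1},{"dx": 0.01,"dy": -0.006,"dz": 0,"ax": 0,"ay": 0,"az": 0,"gripper": -1}]}}

```text
time: 18.1
eef_pos: [0.6141, -0.0122, 0.0332]
tcp_rot: [0.994, 0.108, -0.002, -0.001]
contact_force: [-11.1, -3.9, 1.1]
opening: 0.15
finger_force: 80.6
```

```bash
python3 fit.py w16
```

```text
[ 0.6141 -0.0122  0.0332] yaw 12.43 tilt [-0.0039  0.0008] F [-11.1  -3.9   1.1] M [-0.7   1.98  0.05] 0.150101415680266 18.1
brass< 3607 [ 9.5 -0.5] [37.6 64.5] 0.38 z [31.2 32.2 52.6] x [-5.2 27.9]
fence 4600 [37.6 -0.2] [14.4 90.2] 0.08 z [38.2 39.5 40.5] x [30.8 44.5]
cheek1 1862 [48.2 59.1] [35.2 14.8] 0.49 z [36.9 38.  39.1] x [31.1 65.6]
cheek-1 1862 [ 48.2 -60.2] [35.7 14.7] 0.26 z [36.8 38.  39. ] x [31.1 65.6]
housing 12891 [78.4 -0.4] [129.2  21.8] 89.98 z [42.9 44.  45.1] x [68.  88.8]
```

View pics/w16.png

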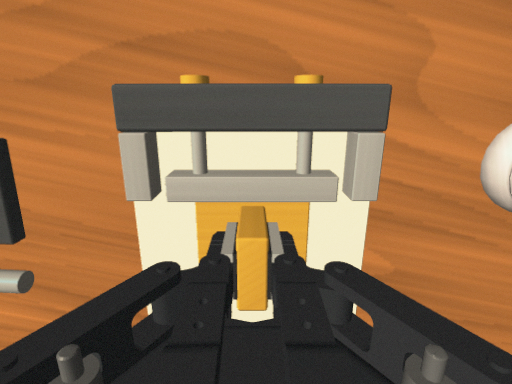

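The picture shows the die base square against the middle of the fence (252,200), and the fence front level with the cheek fronts (row about 199). The fence is at 10.0 mm and the die lies flat, so I hand in.

```bash
python3 -c "
from h import *
print(job.sign_off())"
```

```text
the job is handed in; nothing more can be done
None
```

The job is handed in: the trigger was squeezed home and sprang back (on the second try, as the first closed on the grip only), and the die is held flat and square on the middle of the fence at about 10 mm, level with the cheeks (fence spring about 8.4 N; the wrist reads about 12 N, which I put down to friction).

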